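# Lock the junction box's two quarter-turn screws

### The job

Take the orange driver out of its blue block and use it to turn both slotted brass screws on the junction box's lid clockwise until each is locked, its slot in line with the yellow marks (either screw first). Then stand the driver back in its block, fully home. Do not touch the screws or the box with the fingers or arm, do not tip the driver over, and leave the loose clips, the connector and the stripping tool where they lie.

Things in the scene. Friction and masses are not known exactly. Their poses are not given: they have to be found in the camera images.
- junction_box: grey junction box with an aluminium lid, fixed to the bench, 144 (x) x 214 (y) x 60 mm tall; origin at the centre of its underside; its two screws lie at y = +65 mm (left) and y = -65 mm (right); yellow marks on the lid lie before and behind each screw along the box's x
- head_left (a point): brass coin-slot head of the left captive screw (on the box's +y side, 65 mm from the box's centre), 34 mm across; origin on its axis at the lid's top face (60 mm above the table), x axis along the slot, z up. Slot floor 4 mm, rim of the slot 9 mm above the origin; the slot is 7 mm wide, 5 mm deep, about 30 mm long and open at both ends
- head_right (a point): brass coin-slot head of the right captive screw (on the box's -y side, 65 mm from the box's centre), 34 mm across; origin on its axis at the lid's top face (60 mm above the table), x axis along the slot, z up. Slot floor 4 mm, rim of the slot 9 mm above the origin; the slot is 7 mm wide, 5 mm deep, about 30 mm long and open at both ends
- screw_left (a joint): angle of the left screw: 0 fully open (slot across the box's x axis, along its y axis), grows as the head turns clockwise seen from above, pi/2 = locked against its stop (slot along the box's x axis, in line with the two yellow marks). Turns stiffly (about 0.12 N m) and stays where it is left
- screw_right (a joint): angle of the right screw: 0 fully open (slot across the box's x axis, along its y axis), grows as the head turns clockwise seen from above, pi/2 = locked against its stop (slot along the box's x axis, in line with the two yellow marks). Turns stiffly (about 0.12 N m) and stays where it is left
- driver: stubby driver standing upright in the block, 117 mm tall, 0.14 kg; origin at the blade's tip, z up along it, x along the blade's width. Blade 20 mm wide (tip 16), 3 mm thick, 16 mm long; shank 14 mm across to 50 mm up; black flange 40 mm across, 50 to 55 mm up; square orange handle 26 x 26 mm, 55 to 117 mm up, sides square to x and y; a black stripe on top runs along the blade's width
- tool_block: blue block fixed to the bench, 76 x 76 x 55 mm; origin at the centre of its underside; a vertical round hole 27 mm across with a 3 mm chamfer goes through its centre. Stowed, the driver's flange rests on the block's top, its tip 5 mm above the block's origin
- parts_bin: small open yellow bin with black clips, fixed, 120 x 90 x 50 mm; not part of the job
- stripper: blue wire-stripping tool lying flat, 160 x 45 x 24 mm; not part of the job
- connector: round aluminium connector standing upright, 34 mm across, 36 mm tall; not part of the job
- clip_a: small black harness clip, 30 x 14 x 30 mm; not part of the job
- clip_b: second small black harness clip, 30 x 14 x 30 mm; not part of the job

How it is judged:
On the way, in this order (a step that is already met when the one before it is completed fails the run):
1. one of the two screws (either one) is turned clockwise to within about 10 degrees of its locked stop, the driver's blade still in its slot (((value of joint screw_left above 1.4 rad and distance between driver and head_left below 0.014 m) or (value of joint screw_right above 1.4 rad and distance between driver and head_right below 0.014 m))), for 0.2 s.
2. the other screw is also turned to within about 10 degrees of its locked stop, the driver's blade still in its slot, and the first stays locked (value of joint each of screw_left, screw_right above 1.4 rad and (distance between driver and head_left below 0.014 m or distance between driver and head_right below 0.014 m)), for 0.2 s.
At the end, for the whole second after the job is handed in: Both screws are within about 10 degrees of locked (joint above 1.40 rad), and the driver stands at rest in the block's hole, released, upright within about 5 degrees, its flange down on the block (within 4 mm of fully home, its tip within 7 mm of the hole's axis) (value of joint each of screw_left, screw_right above 1.4 rad and horizontal distance between driver and tool_block below 0.007 m and height (world z) of driver below 0.009 m and angle between driver's own z axis and vertical below 0.1 rad and linear speed of driver below 0.02 m/s); the robot touches nothing.
It fails at once if the fingers or another part of the arm push on a screw or on the box itself (over 2 N): only the driver may touch them (contact force between any of the fingers, the arm and junction_box above 2 N).
It fails at once if the driver is tipped more than about 40 degrees from upright (angle between driver's own z axis and vertical above 0.7 rad).
It fails at once if the blue stripping tool, the aluminium connector or one of the two loose black clips is moved more than 30 mm (distance of any of stripper, connector, clip_a, clip_b from where it was at the start of the episode above 0.03 m).
It also fails if it takes over 69 s, if anything falls off the work surface, if the arm or the gripper's body presses on something with over 40 N, if the wrist force passes 120 N, or if a joint passes its speed limit or range.

### The arm

A 6-joint arm with a two-finger parallel gripper is mounted at the origin on the work surface. World frame = base frame: x ahead of the robot, y to its left, z up, the work surface at z = 0. Lengths are in m, angles in rad, forces in N, time in s.
With the tool pointing down it reaches from about 0.35 to 0.95 m from the base axis. Payload 17.4 kg.
Tool frame: the origin (TCP) lies at the very end of the fingers, on their centre line; the grasp point (between the pads) lies 19 mm behind it; z points along the fingers, y is the line along which they close (so a half turn about z gives the same grasp; the last joint's range is limited). The gripper opens to 93 mm and grips with 3 to 60 N. Pads are 15 mm wide; open, the fingers measure 128 mm over their backs; the gripper's body (75 mm by 188 mm) begins 65 mm behind the grasp point.
Start: joints at [1.303, 0.116, 1.442, -0, 1.584, -0.038], TCP at [0.154, 0.657, 0.219] pointing down, gripper open.
Joint ranges: [-2.83, 2.83], [-0.83, 2.19], [0.07, 2.5], [-1.14, 4.28], [0.01, 3], [-2.97, 2.97]. Speed limits (rad/s): [1.89, 1.89, 2.22, 3.14, 3.14, 3.14].

### API

Orientations are given as a rotation vector (axis times angle).
In Python, from rig import r, cams, order, silhouettes gives the robot as it stands. The module is installed in compiled form; this text tells all that it offers.
- The arm moves only by the tool servo_tool, never from a script. Its argument "plan" is a list that holds one entry, the list of rows, each a list of 7 numbers: the finger opening in mm, from 0 to 93, then the shift along the world's x, y, z in mm, then the turn, a rotation vector about the world's x, y, z in degrees. A call has 1 to 5 rows; each row shifts and turns the commanded pose from where the row before left it; what a row does not reach is not made up. A row lasts 1/12 s, in which the tool goes at most 41.7 mm and 7.16 degrees, less where a joint would pass 70% of its speed; a pose out of reach is approached as far as the arm can. A call with a gripper value outside its range is refused whole. The fingers move at their own pace and stop on an object; "newtons" is the grip in N (left out, the last holds). Time passes only in rows, so rows that do not move let the fingers close. It gives the time, the measured TCP pose, the force, the opening and the grip force at its end, in the units of the state.
- r.read_state(): the state, without advancing time (a new reading comes with each control period).
- cams.get_image(name): name is "scene" or "top"; returns the picture (384x512x3 uint8, red, green, blue); there is no depth.
- cams.camera_params(name): a dict with "fx", "fy", "cx", "cy" (pixels), "R" (3x3) and "t" (3): a world point X has camera coordinates R X + t. Camera axes: x right, y down, z forward; pixel columns grow to the right and rows downward; lengths in m; the calibration is good to about 2 mm. A picture is of the moment at which its call begins. camera_params takes no time and is no camera call.
- order.sign_off(): hands the job in; it is judged then, once.
Trained networks look in the newest picture that a camera, given by its name, has taken for a name from the list of things; names that differ only in an ending like _2 or _b are one class to them, and where a whole thing is asked for, a point or a joint stands for the part that bears it (a point fixed in the world has none). Each returns a list of dicts, best first, with "confidence" (0 to 1); they miss things now and then, are a little off and sometimes report something else, mostly with a low value. They report only what shows in the picture. A call takes as long as a camera call.
- silhouettes(thing, camera): "mask" (384x512 bool, what is visible of it) and "box" ([left, top, right, bottom] in pixels, round what is visible of it).
The state is a dict: "time_s": time; "joint_pos": joint angles; "dq": joint speeds; "joint_torque": joint torques, N m; "ee_pos": TCP position; "eef_rot": TCP orientation; "wrist_force": force on the tool from outside, world axes, zero at the start; "wrist_torque": the same for the moment, N m; "finger_gap": opening from 0.0 (shut) to 1.0 (fully open); "gripper_force": force on a finger pad.
Only numpy, scipy, OpenCV 4.12 (cv2) and the standard library are available. Lean on these libraries where they do the work, as an engineer would, in place of code of your own. Each camera call takes 0.05 s, during which the arm holds its last target. There are 200 camera calls.

## Working session

There is one attempt and no reset: what is moved stays moved. The work goes in short steps, Python scripts to look and compute and a tool call to move; the robot and the scene stay as the last step left them, time stands still between calls to the robot, and variables do not carry over. Pictures are saved under pics/ and viewed, at most 10 in all, crops included, and the job is handed in when it is done.

Besides the shell and the picture viewer there is one more tool, called after ">>>" as a command line: name --argument value ..., lists and objects as JSON in quotes. servo_tool: Moves the arm, as the interface text tells. Its arguments: {"type":"object","properties":{"plan":{"type":"array"},"newtons":{"type":"number"}},"required":["plan"]}

```bash
mkdir -p pics; cat > h.py <<'E'
import numpy as np, cv2
from rig import r, cams, order, silhouettes
def snap(n,f,crop=None,s=1):
    im=cams.get_image(n); o=im[:,:,::-1]
    if crop: o=o[crop[1]:crop[3],crop[0]:crop[2]]
    if s!=1: o=cv2.resize(o,None,fx=s,fy=s,interpolation=cv2.INTER_CUBIC)
    cv2.imwrite('pics/'+f,o); return im
def back(n,uv,z):
    p=cams.camera_params(n);R=np.array(p['R']);t=np.array(p['t'])
    uv=np.atleast_2d(uv).astype(float)
    d=np.c_[(uv[:,0]-p['cx'])/p['fx'],(uv[:,1]-p['cy'])/p['fy'],np.ones(len(uv))]@R
    c=-R.T@t
    return c+d*((z-c[2])/d[:,2])[:,None]
def proj(n,X):
    p=cams.camera_params(n);c=np.atleast_2d(X)@np.array(p['R']).T+np.array(p['t'])
    return np.c_[p['fx']*c[:,0]/c[:,2]+p['cx'],p['fy']*c[:,1]/c[:,2]+p['cy']]
E
python3 - <<'E'
from h import *
a=snap('top','t0.png',s=1.5);b=snap('scene','s0.png',s=1.5)
for n in('top','scene'):
    p=cams.camera_params(n);print(n,p['fx'],-np.array(p['R']).T@p['t'],np.round(p['R'],2).tolist())
    for th in('driver','tool_block','junction_box','head_left','connector','clip_a','stripper','parts_bin'):
        for d in silhouettes(th,n)[:2]:
            m=d['mask'];ys,xs=np.nonzero(m);print(th,round(d['confidence'],2),d['box'],xs.mean().round(1),ys.mean().round(1),m.sum())
print(r.read_state())
E
```

```text
top 374.96717658520856 [ 0.46356778 -0.00737581  0.81323226] [[-0.01, -1.0, -0.02], [-0.99, 0.02, -0.13], [0.13, 0.02, -0.99]]
driver 0.79 [367.2, 166.5, 395.7, 187.7] 381.5 177.4 481
driver 0.29 [137.7, 259.1, 149.7, 270.0] 141.5 264.3 159
tool_block 0.57 [348.9, 158.3, 396.2, 205.5] 370.7 181.5 1257
junction_box 0.95 [182.0, 143.1, 298.1, 232.8] 239.9 188.8 7604
head_left 0.62 [199.5, 179.5, 217.3, 193.1] 207.7 183.4 219
connector 0.59 [326.0, 100.7, 348.0, 116.6] 336.6 109.3 211
clip_a 0.5 [355.4, 258.3, 373.6, 275.7] 363.2 266.2 117
stripper 0.77 [212.5, 78.9, 237.7, 149.5] 225.4 110.3 1172
parts_bin 0.79 [87.2, 184.3, 140.5, 252.5] 113.9 217.9 3089
parts_bin 0.39 [327.8, 101.6, 345.9, 115.9] 336.6 109.2 217
scene 363.19801325411254 [ 0.84928441 -0.57930998  0.61482493] [[0.89, 0.46, 0.01], [0.3, -0.55, -0.78], [-0.36, 0.69, -0.63]]
driver 0.88 [194.7, 244.7, 216.3, 287.9] 203.4 267.0 745
tool_block 0.57 [177.4, 264.6, 235.4, 316.3] 206.7 290.4 1630
junction_box 0.77 [214.3, 160.7, 313.4, 247.7] 263.0 201.1 4928
head_left 0.51 [273.3, 170.8, 286.9, 182.4] 280.4 176.4 91
connector
[... 277 characters left out ...]
 145.3 1273
{'time_s': 0.9, 'joint_pos': array([ 1.30319559e+00,  1.16009118e-01,  1.44159426e+00, -2.98988616e-05,
        1.58403195e+00, -3.78230676e-02]), 'dq': array([-0.00018838,  0.00248829, -0.00025084,  0.00062932, -0.00049212,
       -0.00242545]), 'joint_torque': array([-1.13498314e-03, -7.21007109e+01, -6.22777677e+01,  7.79146515e-02,
        1.81859446e-02, -5.27350622e-06]), 'ee_pos': array([0.15377093, 0.65724977, 0.21864356]), 'eef_rot': array([ 3.60138391e-01,  3.12085883e+00, -7.33894595e-05]), 'wrist_force': array([ 0.75228131, -0.96842734,  0.64462036]), 'wrist_torque': array([ 0.0085879 , -0.02258107,  0.0370014 ]), 'gripper_force': 0.0, 'finger_gap': 1.000440113451857}
```

View pics/t0.png

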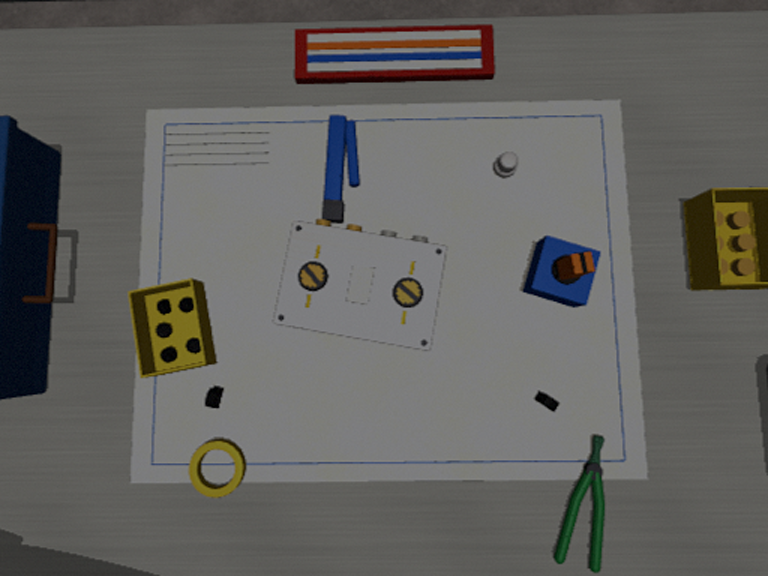

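View pics/s0.png

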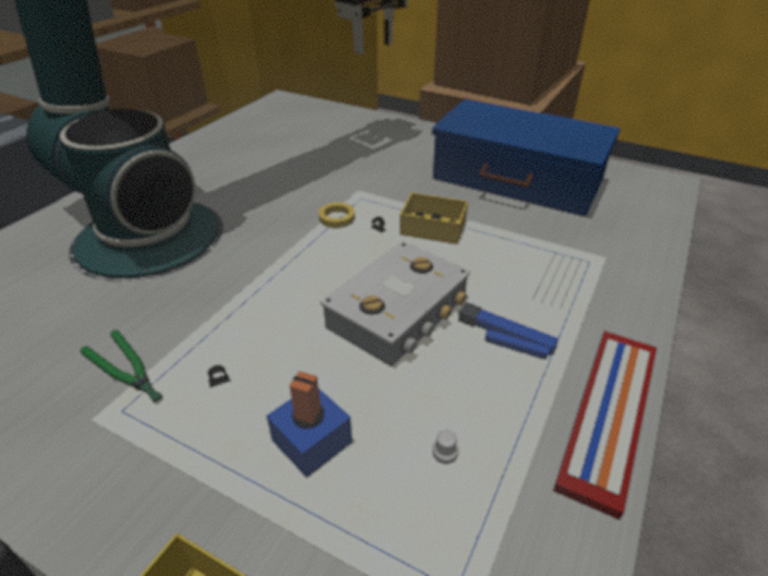

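The top view shows the box centred near (240,189), with screws near (208,184) and (272,195). Both slots run diagonally. The driver sits in its block near (375,180), and the connector and clips are well away from it. I'll zoom in for angles.

```bash
python3 - <<'E'
from h import *
im=np.mean([cams.get_image('top').astype(float) for _ in range(6)],0).astype(np.uint8)
cv2.imwrite('pics/topavg.png',im[:,:,::-1])
g=lambda c,s:cv2.resize(np.clip(im[c[1]:c[3],c[0]:c[2],::-1]*1.6,0,255).astype(np.uint8),None,fx=s,fy=s,interpolation=cv2.INTER_CUBIC)
a=g((180,140,300,240),6); b=g((340,150,410,220),8)
cv2.imwrite('pics/box.png',a);cv2.imwrite('pics/blk.png',b)
E
```

```text
(no output)
```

View pics/box.png

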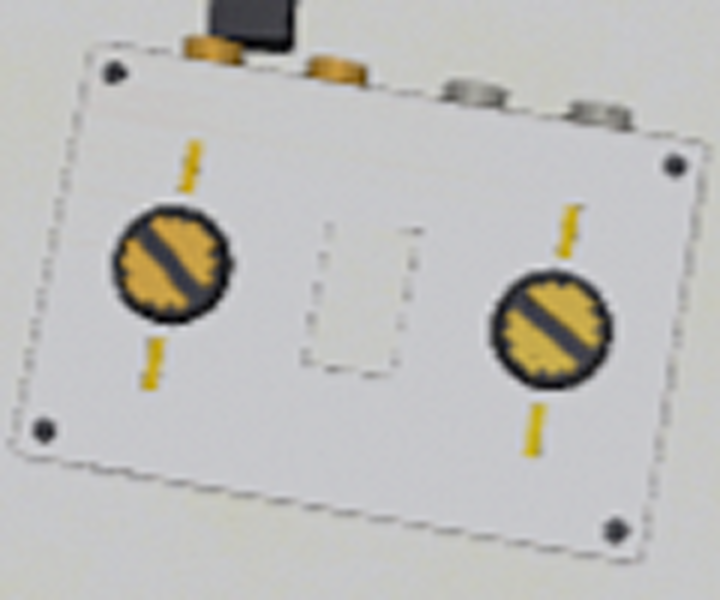

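View pics/blk.png

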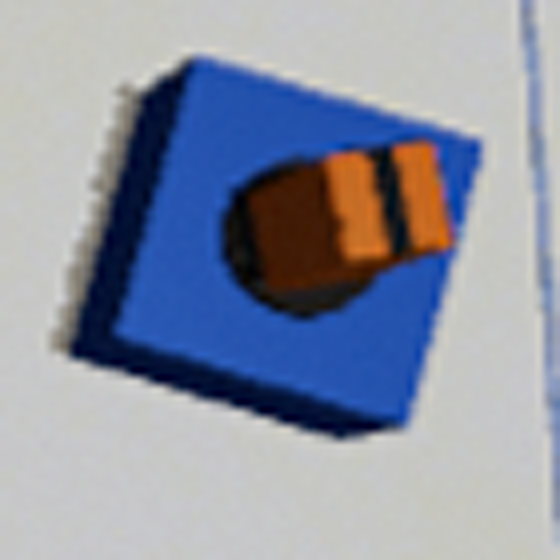

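```bash
cat > meas.py <<'E'
from h import *
im=cv2.imread('pics/topavg.png').astype(float)
deg=np.degrees
hsv=cv2.cvtColor(im.astype(np.uint8),cv2.COLOR_BGR2HSV)
# zoom pixel -> image px
zb=lambda p:(np.array(p,float)+.5)/6-.5+[180,140]
zk=lambda p:(np.array(p,float)+.5)/8-.5+[340,150]
ang=lambda v:deg(np.arctan2(v[1],v[0]))
for n,c,e,m in(('L',(172,265),[(197,298),(145,232)],[(150,388),(196,142)]),('R',(551,329),[(592,358),(508,298)],[(533,455),(574,206)])):
    C=back('top',zb(c),.067)[0]; s=back('top',zb(e),.069); k=back('top',zb(m),.060)
    print(n,C.round(4),'slot',ang(s[1]-s[0]).round(1),np.linalg.norm(s[1]-s[0]).round(3),s.mean(0).round(4),'mark',ang(k[1]-k[0]).round(1),k.mean(0).round(4))
    # refine slot by dark moments in 8x upsample inside radius 13 mm
    u,v=zb(c);x=np.arange(-9,9,.1);U,V=np.meshgrid(u+x,v+x)
    P=cv2.remap(im[:,:,2].astype(np.float32),U.astype(np.float32),V.astype(np.float32),cv2.INTER_CUBIC)
    W=back('top',np.c_[U.ravel(),V.ravel()],.068)[:,:2]
    d=W-C[:2];rr=np.hypot(*d.T);w=np.clip(90-P.ravel(),0,40)*(rr<.0125)
    o=(w[:,None]*d).sum(0)/w.sum();D=d-o;M=(w[:,None,None]*D[:,:,None]*D[:,None]).sum(0);l,E=np.linalg.eigh(M)
    print('  moment slot',ang(E[:,1]),'centre',(C[:2]+o).round(4),'ev',l/w.sum())
cor=back('top',zb([(92,42),(712,145),(640,565),(10,455)]),.06)
print('box corners',cor.round(4).tolist(),cor.mean(0).round(4),ang(cor[0]-cor[3]),ang(cor[1]-cor[2]),ang(cor[0]-cor[1]),np.linalg.norm(cor[0]-cor[1]),np.linalg.norm(cor[0]-cor[3]))
b=back('top',zk([(197,57),(482,140),(405,428),(115,337)]),.055)
print('block',b.round(4).tolist(),b.mean(0).round(4),ang(b[0]-b[3]),ang(b[0]-b[1]),np.linalg.norm(b[0]-b[1]),np.linalg.norm(b[0]-b[3]))
t=back('top',zk([(329,156),(437,142),(455,247),(348,263)]),.122)
print('drv top',t.round(4).tolist(),t.mean(0).round(4),ang(t[0]-t[3]),ang(t[1]-t[2]),ang(t[0]-t[1]),np.linalg.norm(t[0]-t[1]),np.linalg.norm(t[0]-t[3]))
s=back('top',zk([(402,255),(377,150)]),.122);print('stripe',ang(s[1]-s[0]))
f=back('top',zk([(305,236)]),.06);print('flange',f)
E
python3 meas.py; python3 - <<'E'
from scipy.spatial.transform import Rotation as R
print(R.from_rotvec([.360138,3.120859,0]).as_matrix().round(3))
E
```

```text
L [0.5555 0.0958 0.067 ] slot 37.9 0.028 [0.5553 0.0959 0.069 ] mark -10.4 [0.5566 0.0964 0.06  ]
  moment slot -140.74308352993123 centre [0.5553 0.096 ] ev [3.15247665e-06 5.18800109e-05]
R [ 0.5322 -0.0306  0.067 ] slot 53.4 0.034 [ 0.5323 -0.0302  0.069 ] mark -10.4 [ 0.5326 -0.0317  0.06  ]
  moment slot 48.31992823691933 centre [ 0.5325 -0.0309] ev [2.96408855e-06 5.11174287e-05]
box corners [[0.6338, 0.1245, 0.06], [0.5946, -0.0865, 0.06], [0.454, -0.0588, 0.06], [0.493, 0.151, 0.06]] [0.5439 0.0326 0.06  ] -10.650551837266972 -11.171966049605917 79.46905832242705 0.21466861178037927 0.143229388800732
block [[0.6079, -0.2218, 0.055], [0.5853, -0.2926, 0.055], [0.5125, -0.2688, 0.055], [0.5364, -0.1976, 0.055]] [ 0.5605 -0.2452  0.055 ] -18.73093799850055 72.29184596574696 0.07431799259924146 0.07548263449747569
drv top [[0.5713, -0.232, 0.122], [0.5742, -0.257, 0.122], [0.5497, -0.2596, 0.122], [0.5463, -0.235, 0.122]] [ 0.5604 -0.2459  0.122 ] 6.673970755505719 6.059486216950442 96.58789551219714 0.025171740238044794 0.02518797347962819
stripe 9.86319856823538
flange [[ 0.56074918 -0.24503791  0.06      ]]
[[-0.974  0.228  0.   ]
 [ 0.228  0.974 -0.   ]
 [-0.     0.    -1.   ]]
```

>>> servo_tool --plan '[[[93,17,-37,0,0,0,-6],[93,17,-37,0,0,0,-6],[93,17,-37,0,0,0,-6],[93,17,-37,0,0,0,-6],[93,17,-37,0,0,0,-6]]]' --newtons 50

```text
time_s: 1.62
ee_pos: [0.239, 0.4705, 0.2185]
eef_rot: [1.162, 2.919, 0.0]
wrist_force: [1.1, 0.1, 0.2]
finger_gap: 1.0
gripper_force: 0.0
```

```bash
cat > slot.py <<'E'
from h import *
im=cv2.imread('pics/topavg.png').astype(float)
for n,c in(('L',(.5555,.096)),('R',(.5323,-.0308))):
    best=[]
    g=np.arange(-.012,.012,.0004);A,B=np.meshgrid(g,g)
    for dx in np.arange(-.002,.0021,.0005):
     for dy in np.arange(-.002,.0021,.0005):
      uv=proj('top',np.c_[c[0]+dx+A.ravel(),c[1]+dy+B.ravel(),np.full(A.size,.068)]).astype(np.float32)
      P=cv2.remap(im[:,:,2].astype(np.float32),uv[:,0].reshape(A.shape),uv[:,1].reshape(A.shape),cv2.INTER_LINEAR).ravel()
      k=np.hypot(A,B).ravel()<.0125
      for th in range(20,80):
        t=np.radians(th);d=np.abs(-np.sin(t)*A+np.cos(t)*B).ravel()
        best.append((P[k&(d>.0045)].mean()-P[k&(d<.0028)].mean(),th,dx,dy))
    best.sort(reverse=True);b=np.array(best[:40]);print(n,b[0].round(4),b[:,1:].mean(0).round(4),b[:,1].std())
E
python3 slot.py
```

```text
L [7.75664e+01 3.90000e+01 1.00000e-03 1.00000e-03] [3.91e+01 1.10e-03 1.10e-03] 1.374772708486752
R [7.50624e+01 4.90000e+01 5.00000e-04 0.00000e+00] [4.7975e+01 6.0000e-04 3.0000e-04] 1.457523584714841
```

>>> servo_tool --plan '[[[93,17,-37,0,0,0,-6],[93,17,-37,0,0,0,-6],[93,17,-37,0,0,0,-6],[93,17,-37,0,0,0,-6],[93,17,-37,0,0,0,-6]]]'

```text
time_s: 2.03
ee_pos: [0.3239, 0.2855, 0.2189]
eef_rot: [1.878, 2.518, 0.001]
wrist_force: [0.3, 0.0, 0.1]
finger_gap: 0.999
gripper_force: 0.0
```

>>> servo_tool --plan '[[[93,17,-37,0,0,0,-5],[93,17,-37,0,0,0,-5],[93,17,-37,0,0,0,0],[93,17,-37,0,0,0,0],[93,17,-37,0,0,0,0]]]'

```text
time_s: 2.45
ee_pos: [0.409, 0.1003, 0.2191]
eef_rot: [2.085, 2.349, 0.002]
wrist_force: [0.7, 1.2, -0.2]
finger_gap: 0.998
gripper_force: 0.0
```

>>> servo_tool --plan '[[[93,17,-38,0,0,0,0],[93,17,-38,0,0,0,0],[93,17,-38,0,0,0,0],[93,17,-38,0,0,0,0],[93,17,-38,0,0,0,0]]]'

```text
time_s: 2.87
ee_pos: [0.4941, -0.0901, 0.2189]
eef_rot: [2.085, 2.349, 0.001]
wrist_force: [0.4, 0.4, -0.2]
finger_gap: 1.002
gripper_force: 0.0
```

>>> servo_tool --plan '[[[93,17,-38,0,0,0,0],[93,17,-38,0,0,0,0],[93,17,-38,0,0,0,0],[93,15.5,-42,0,0,0,0],[93,0,0,-20,0,0,0]]]'

```text
time_s: 3.28
ee_pos: [0.5613, -0.2468, 0.2008]
eef_rot: [2.086, 2.343, 0.0]
wrist_force: [0.6, -0.6, 0.1]
finger_gap: 0.997
gripper_force: 0.0
```

```bash
python3 - <<'E'
from h import *
s=r.read_state();print(s['ee_pos'],s['eef_rot'],s['joint_pos'])
snap('scene','s1.png',(120,170,320,330),4)
snap('top','t1.png',(300,100,450,250),4)
E
```

```text
[ 0.56126093 -0.24677666  0.20081465] [2.08609436e+00 2.34321281e+00 3.42755096e-05] [-4.55280028e-01 -1.55882437e-02  1.60684766e+00 -1.14233205e-03
  1.54615964e+00 -5.71222849e-01]
```

View pics/s1.png

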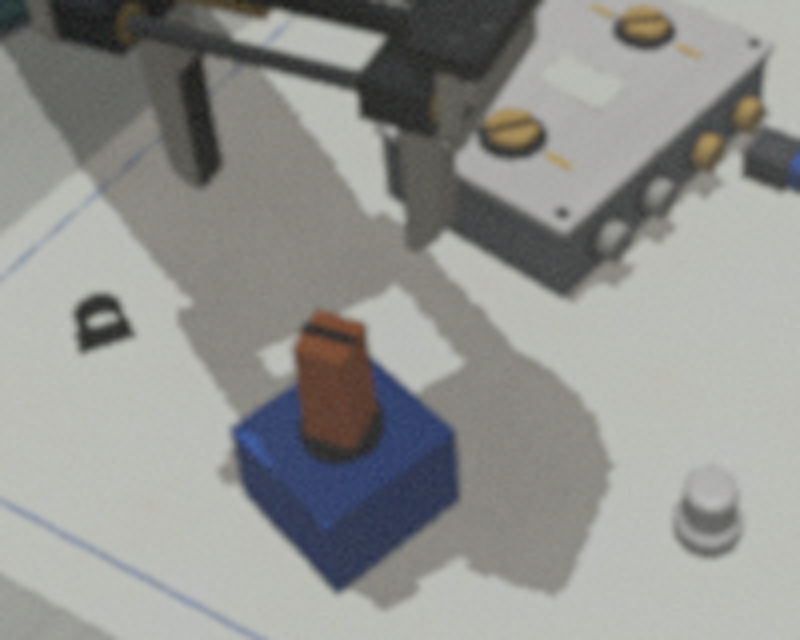

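The gripper is over the driver and square with it: the stripe runs along the closing line. The driver's top is near crop pixel (333,325). I'll go down next.

>>> servo_tool --plan '[[[93,-1,1,-32,0,0,0],[93,0,0,-32,0,0,0],[93,0,0,-32,0,0,0],[93,0,0,-31,0,0,0],[93,0,0,0,0,0,0]]]'

```text
time_s: 3.8
ee_pos: [0.5557, -0.2376, 0.0664]
eef_rot: [-2.079, -2.346, 0.003]
wrist_force: [-1.3, 0.4, -0.9]
finger_gap: 0.999
gripper_force: 0.0
```

>>> servo_tool --plan '[[[10,0,0,0,0,0,0],[10,0,0,0,0,0,0],[10,0,0,0,0,0,0],[10,0,0,0,0,0,0],[10,0,0,0,0,0,0]]]' --newtons 55

```text
time_s: 4.22
ee_pos: [0.5587, -0.24, 0.0732]
eef_rot: [2.084, 2.349, 0.001]
wrist_force: [-0.3, -0.3, 0.7]
finger_gap: 0.692
gripper_force: 0.0
```

>>> servo_tool --plan '[[[50,1,-3,2,0,0,0],[50,0,0,0,0,0,0],[50,0,0,0,0,0,0],[50,0,0,0,0,0,0]]]'

```text
time_s: 4.55
ee_pos: [0.5592, -0.2429, 0.0737]
eef_rot: [2.085, 2.35, -0.0]
wrist_force: [0.9, -0.2, 0.6]
finger_gap: 0.54
gripper_force: 0.0
```

>>> servo_tool --plan '[[[45,0,0,0,0,0,0],[45,0,0,0,0,0,0]]]'

```text
time_s: 4.72
ee_pos: [0.5591, -0.2428, 0.0735]
eef_rot: [-2.085, -2.35, 0.0]
wrist_force: [-0.4, 0.6, 0.4]
finger_gap: 0.489
gripper_force: 0.0
```

>>> servo_tool --plan '[[[45,1,-2.7,0,0,0,0],[35,0,0,0,0,0,0],[10,0,0,0,0,0,0],[10,0,0,0,0,0,0],[10,0,0,0,0,0,0]]]'

```text
time_s: 5.13
ee_pos: [0.5602, -0.2455, 0.0736]
eef_rot: [-2.085, -2.35, -0.0]
wrist_force: [0.1, 1.1, -0.5]
finger_gap: 0.279
gripper_force: 54.9
```

>>> servo_tool --plan '[[[10,0,0,0,0,0,0],[10,0,0,0,0,0,0],[10,0,0,0,0,0,0],[10,0,0,0,0,0,0],[10,0,0,0,0,0,0]]]'

```text
time_s: 5.55
ee_pos: [0.5601, -0.2455, 0.0736]
eef_rot: [-2.085, -2.35, 0.0]
wrist_force: [0.6, -1.1, -1.0]
finger_gap: 0.273
gripper_force: 54.9
```

Gripped: 26 mm opening, 55 N. Now I'll lift it and carry it over the right screw.

>>> servo_tool --plan '[[[10,0,0,15,0,0,0],[10,0,0,35,0,0,0],[10,0,0,40,0,0,0],[10,0,0,30,0,0,0],[10,0,0,0,0,0,0]]]'

```text
time_s: 5.97
ee_pos: [0.5618, -0.2463, 0.2009]
eef_rot: [2.08, 2.344, 0.004]
wrist_force: [1.1, -0.5, -0.3]
finger_gap: 0.278
gripper_force: 54.9
```

>>> servo_tool --plan '[[[10,-4,30,0,0,0,7],[10,-4,31,0,0,0,7],[10,-4,31,0,0,0,7],[10,-4,31,0,0,0,7],[10,-4,31,0,0,0,7]]]'

```text
time_s: 6.38
ee_pos: [0.5396, -0.0902, 0.1931]
eef_rot: [-1.274, -2.871, 0.0]
wrist_force: [0.1, -0.2, -1.6]
finger_gap: 0.274
gripper_force: 54.9
```

>>> servo_tool --plan '[[[10,-4,31,0,0,0,7],[10,-3.6,29.5,0,0,0,0],[10,0,0,-20,0,0,0],[10,0,0,0,0,0,0],[10,0,0,0,0,0,0]]]'

```text
time_s: 6.8
ee_pos: [0.5321, -0.031, 0.1727]
eef_rot: [-1.103, -2.94, 0.001]
wrist_force: [0.9, -0.1, -1.2]
finger_gap: 0.277
gripper_force: 54.9
```

```bash
python3 - <<'E'
from h import *
s=r.read_state();print(s['ee_pos'],s['eef_rot'],s['finger_gap'])
im=snap('scene','s2.png',(180,100,310,200),6)
snap('top','t2.png')
e=s['ee_pos']
for z in(-.0686,-.0686+.016,-.0186,-.0136): print(z,((proj('scene',[e[0],e[1],e[2]+z])-[180,100])*6).round(1))
print('slotR',((proj('scene',[.5325,-.031,.069])-[180,100])*6).round(1))
E
```

```text
[ 0.53206584 -0.0309658   0.17271497] [-1.10313567e+00 -2.93950559e+00  9.97663738e-04] 0.2771674468038523
-0.0686 [[405.6 531. ]]
-0.052599999999999994 [[404.9 497.2]]
-0.0186 [[403.2 422.5]]
-0.0136 [[403.  411.2]]
slotR [[408.1 602.7]]
```

View pics/s2.png

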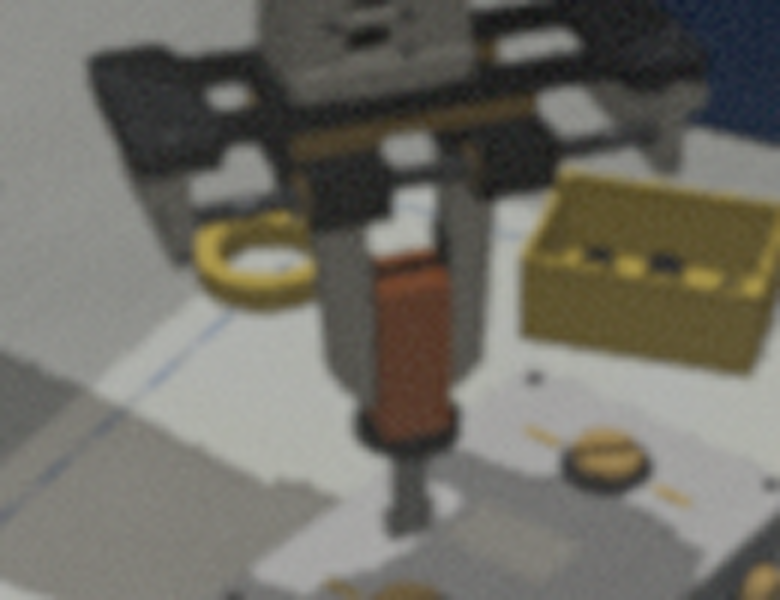

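The blade is upright over the right screw, its tip at crop pixel (405,533) where I predicted (406,531). I'll go down into the slot.

>>> servo_tool --plan '[[[10,0.3,0,-20,0,0,0],[10,0,0,-10,0,0,0],[10,0,0,0,0,0,0],[10,0,0,-2,0,0,0],[10,0,0,-2,0,0,0]]]'

```text
time_s: 7.32
ee_pos: [0.5332, -0.0313, 0.1404]
eef_rot: [1.105, 2.94, 0.0]
wrist_force: [0.1, 0.8, -0.0]
finger_gap: 0.278
gripper_force: 54.9
```

>>> servo_tool --plan '[[[10,0,0,-2,0,0,0],[10,0,0,-1,0,0,0],[10,0,0,-1,0,0,0],[10,0,0,0,0,0,0],[10,0,0,0,0,0,0]]]'

```text
time_s: 7.73
ee_pos: [0.5329, -0.031, 0.1358]
eef_rot: [1.104, 2.941, 0.0]
wrist_force: [0.1, -0.1, -0.6]
finger_gap: 0.279
gripper_force: 54.9
```

>>> servo_tool --plan '[[[10,0,0,-1.5,0,0,0],[10,0,0,-1,0,0,0],[10,0,0,0,0,0,0],[10,0,0,0,0,0,0]]]'

```text
time_s: 8.07
ee_pos: [0.5328, -0.031, 0.1331]
eef_rot: [-1.104, -2.941, 0.0]
wrist_force: [-0.0, -0.3, -0.5]
finger_gap: 0.276
gripper_force: 54.9
```

>>> servo_tool --plan '[[[10,0,0,0,0,0,-5],[10,0,0,0,0,0,-5],[10,0,0,0,0,0,-5],[10,0,0,0,0,0,-5],[10,0,0,0,0,0,-5]]]'

```text
time_s: 8.48
ee_pos: [0.5327, -0.0303, 0.1331]
eef_rot: [-1.719, -2.628, -0.001]
wrist_force: [-0.7, 4.6, -0.6]
finger_gap: 0.277
gripper_force: 54.9
```

```bash
python3 - <<'E'
from h import *
s=r.read_state();print(s['ee_pos'],s['eef_rot'],s['wrist_torque'],s['wrist_force'])
E
```

```text
[ 0.53267339 -0.03034917  0.13305067] [-1.71937423e+00 -2.62768592e+00 -1.42681526e-03] [1.21170864 0.26565011 0.15494423] [-0.68538542  4.62309268 -0.62802032]
```

>>> servo_tool --plan '[[[10,0,0,0,0,0,-6],[10,0,0,0,0,0,-6],[10,0,0,0,0,0,-6],[10,0,0,0,0,0,-6],[10,0,0,0,0,0,-6]]]'

```text
time_s: 8.9
ee_pos: [0.5333, -0.0304, 0.134]
eef_rot: [2.343, 2.093, 0.003]
wrist_force: [0.2, 4.6, 4.7]
finger_gap: 0.28
gripper_force: 54.9
```

```bash
python3 - <<'E'
from h import *
s=r.read_state();print(s['ee_pos'],s['eef_rot'],s['wrist_torque'],s['wrist_force'])
E
```

```text
[ 0.53333247 -0.03044341  0.13403227] [2.34260657 2.0930592  0.002977  ] [ 0.93880517 -0.1085482   0.11185202] [0.19166062 4.57637046 4.73308543]
```

>>> servo_tool --plan '[[[10,0,0,0,0,0,-4],[10,0,0,0,0,0,-4],[10,0,0,0,0,0,-3],[10,0,0,0,0,0,0],[10,0,0,0,0,0,0]]]'

```text
time_s: 9.32
ee_pos: [0.5336, -0.0307, 0.1341]
eef_rot: [2.526, 1.867, 0.003]
wrist_force: [3.8, 4.0, 6.3]
finger_gap: 0.278
gripper_force: 54.9
```

```bash
python3 - <<'E'
from h import *
s=r.read_state();v=s['eef_rot'];print(s['ee_pos'],2*np.degrees(np.arctan2(v[1],v[0]))-90,s['wrist_torque'],s['wrist_force'])
E
```

```text
[ 0.53360023 -0.03072842  0.13407081] -17.05387264065105 [ 0.85659419 -0.7175423   0.07322737] [3.83227221 3.95184221 6.34165833]
```

>>> servo_tool --plan '[[[10,0,0,0,0,0,-3],[10,0,0,0,0,0,0],[10,0,0,0,0,0,0]]]'

```text
time_s: 9.57
ee_pos: [0.5337, -0.0308, 0.1341]
eef_rot: [2.573, 1.8, 0.004]
wrist_force: [4.1, 3.7, 5.4]
finger_gap: 0.28
gripper_force: 54.9
```

```bash
python3 - <<'E'
from h import *
s=r.read_state();v=s['eef_rot'];print(s['ee_pos'],2*np.degrees(np.arctan2(v[1],v[0]))-90,s['wrist_torque'],s['wrist_force'])
E
```

```text
[ 0.53368848 -0.03080287  0.13410671] -20.045705104806004 [ 0.75279785 -0.91266165  0.05468849] [4.07725333 3.71567652 5.43517484]
```

>>> servo_tool --plan '[[[10,0,0,0,0,0,-3],[10,0,0,0,0,0,-2],[10,0,0,0,0,0,0],[10,0,0,0,0,0,0]]]'

```text
time_s: 9.9
ee_pos: [0.5338, -0.0309, 0.1341]
eef_rot: [2.649, 1.686, 0.004]
wrist_force: [5.9, 2.5, 4.6]
finger_gap: 0.278
gripper_force: 54.9
```

```bash
python3 - <<'E'
from h import *
s=r.read_state();v=s['eef_rot'];print(s['ee_pos'],2*np.degrees(np.arctan2(v[1],v[0]))-90,s['wrist_torque'],s['wrist_force'])
im=np.mean([cams.get_image('top').astype(float) for _ in range(4)],0)
sc=np.mean([cams.get_image('scene').astype(float) for _ in range(4)],0)
cv2.imwrite('pics/s3.png',cv2.resize(np.clip(sc[130:220,200:310,::-1]*1.5,0,255).astype(np.uint8),None,fx=7,fy=6.6*7/6.6,interpolation=cv2.INTER_CUBIC))
E
```

```text
[ 0.53378914 -0.0308802   0.13411053] -25.037876465025178 [ 0.60176518 -1.08606201  0.13978457] [5.91321456 2.53245668 4.58925723]
```

View pics/s3.png

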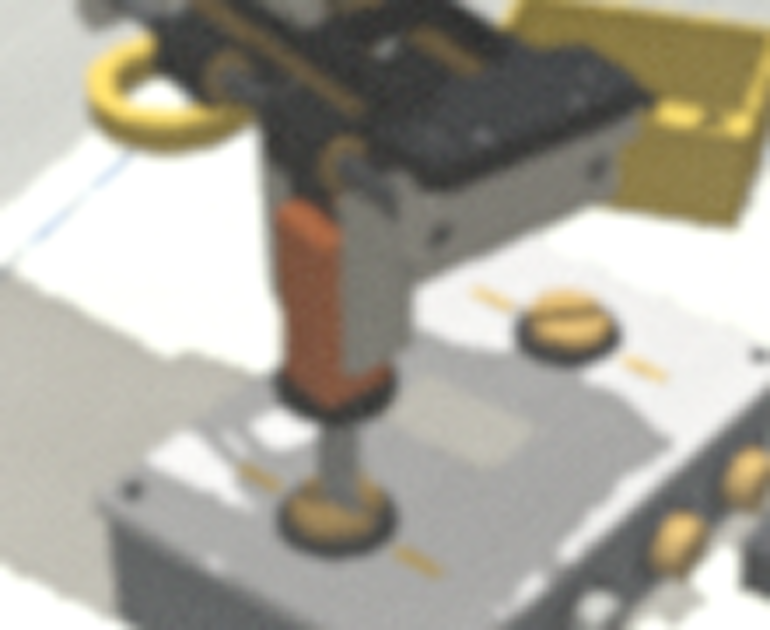

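The blade is in the right head, its shank entering at about (343,505) with the head centre at about (337,515). I can't see the slot angle, so I'll keep turning and watch the torque for the stop.

>>> servo_tool --plan '[[[10,0,0,0,0,0,-3],[10,0,0,0,0,0,0],[10,0,0,0,0,0,0]]]'

```text
time_s: 10.55
ee_pos: [0.5338, -0.031, 0.1341]
eef_rot: [2.692, 1.616, 0.004]
wrist_force: [5.2, 1.6, 5.5]
finger_gap: 0.276
gripper_force: 54.9
```

```bash
cat > st.py <<'E'
from h import *
s=r.read_state();v=s['eef_rot'];y=(2*np.degrees(np.arctan2(v[1],v[0]))-90+90)%180-90
print(s['time_s'],s['ee_pos'].round(4),'yaw',y.round(2),'T',s['wrist_torque'].round(3),'F',s['wrist_force'].round(1))
E
python3 st.py
```

```text
10.55 [ 0.5338 -0.031   0.1341] yaw -28.04 T [ 0.397 -1.261  0.052] F [5.2 1.6 5.5]
```

>>> servo_tool --plan '[[[10,0,0,0,0,0,-3],[10,0,0,0,0,0,0],[10,0,0,0,0,0,0]]]'

```text
time_s: 10.8
ee_pos: [0.5339, -0.031, 0.1341]
eef_rot: [2.734, 1.545, 0.004]
wrist_force: [5.5, 1.2, 4.3]
finger_gap: 0.277
gripper_force: 54.9
```

```bash
python3 st.py
```

```text
10.8 [ 0.5339 -0.031   0.1341] yaw -31.04 T [ 0.353 -1.396  0.071] F [5.5 1.2 4.3]
```

The stop torque hasn't appeared and the forces suggest a tilt. I'll lift, move aside toward the left screw and check the right head.

>>> servo_tool --plan '[[[10,0,0,5,0,0,0],[10,0,0,15,0,0,0],[10,0,0,20,0,0,7],[10,4,25,0,0,0,7],[10,4,25,0,0,0,7]]]'

```text
time_s: 11.22
ee_pos: [0.5412, 0.0187, 0.1745]
eef_rot: [2.403, 2.022, 0.001]
wrist_force: [0.3, 0.5, -1.4]
finger_gap: 0.278
gripper_force: 54.9
```

>>> servo_tool --plan '[[[10,5,25,0,0,0,7],[10,5,25,0,0,0,7],[10,4.5,27.5,0,0,0,7],[10,0,0,0,0,0,7],[10,0,0,0,0,0,7]]]'

```text
time_s: 11.63
ee_pos: [0.5551, 0.0976, 0.1728]
eef_rot: [-1.678, -2.655, 0.002]
wrist_force: [-0.3, 0.1, -1.5]
finger_gap: 0.279
gripper_force: 54.9
```

>>> servo_tool --plan '[[[10,0,0,0,0,0,7],[10,0,0,0,0,0,7],[10,0,0,0,0,0,0],[10,0,0,0,0,0,0]]]'

```text
time_s: 11.97
ee_pos: [0.5552, 0.0963, 0.173]
eef_rot: [-1.361, -2.831, 0.001]
wrist_force: [1.1, 0.3, -0.6]
finger_gap: 0.275
gripper_force: 54.9
```

```bash
python3 - <<'E'
from h import *
s=r.read_state()
A=[np.mean([cams.get_image(n).astype(float) for _ in range(6)],0).astype(np.uint8) for n in('top','scene')]
cv2.imwrite('pics/topavg.png',A[0][:,:,::-1]);cv2.imwrite('pics/scavg.png',A[1][:,:,::-1])
a=cv2.resize(A[0][140:240,180:300],None,fx=4,fy=4,interpolation=cv2.INTER_CUBIC)
b=cv2.resize(A[1][110:220,210:310],None,fx=4,fy=4,interpolation=cv2.INTER_CUBIC)[:400]
cv2.imwrite('pics/c4.png',np.clip(np.hstack([a.astype(float),b[:400,:310]])*1.5,0,255).astype(np.uint8)[:,:,::-1])
e=s['ee_pos']
for z in(-.0686,-.0186,-.0136,.048): print(z,((proj('scene',[e[0],e[1],e[2]+z])-[210,110])*4).round(1)+[480,0],((proj('top',[e[0],e[1],e[2]+z])-[180,140])*4).round(1))
E
python3 st.py; python3 slot.py
```

```text
-0.0686 [[764.6 209.9]] [[101.2 166.1]]
-0.0186 [[768.1 140.5]] [[ 84.8 151.9]]
-0.0136 [[768.4 133.3]] [[ 83.1 150.4]]
0.048 [[773.1  39.8]] [[ 58.9 129.4]]
12.5667 [0.5554 0.0965 0.1731] yaw 38.82 T [-0.055  0.062  0.028] F [ 0.5  0.3 -1.4]
L [ 2.264e-01  4.600e+01  1.500e-03 -2.000e-03] [ 4.6775e+01  1.7000e-03 -1.9000e-03] 3.379996301773125
R [ 7.29304e+01  2.00000e+01 -5.00000e-04 -5.00000e-04] [ 2.02e+01 -1.00e-04 -3.00e-04] 0.4
```

View pics/c4.png

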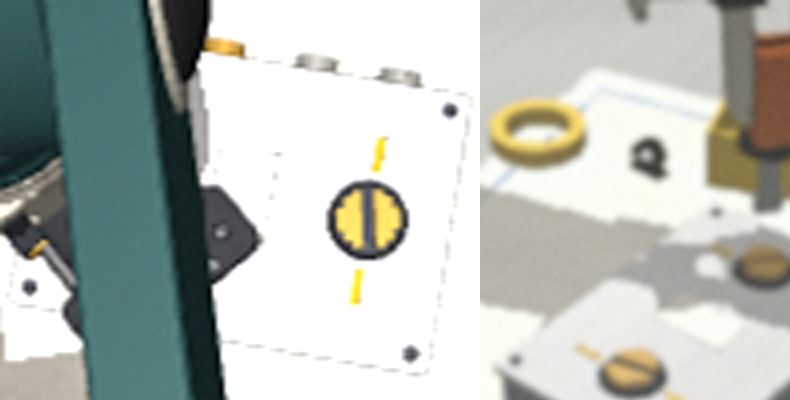

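The top crop shows the right slot near vertical at (367,220), about 12° short of the marks. I need the exact angle, and whether the driver has turned in the grip.

```bash
sed -i 's/range(20,80)/range(-40,80)/' slot.py; python3 slot.py | tail -1; python3 - <<'E'
from h import *
im=cv2.imread('pics/scavg.png')
b=cv2.resize(np.clip(im[112:167,262:305]*1.6,0,255).astype(np.uint8),None,fx=10.8,fy=10.8,interpolation=cv2.INTER_CUBIC)
cv2.imwrite('pics/c5.png',b)
E
```

```text
R [ 1.041109e+02  0.000000e+00 -5.000000e-04 -5.000000e-04] [ 1.525e+00 -3.000e-04 -4.000e-04] 1.44892201308421
```

View pics/c5.png

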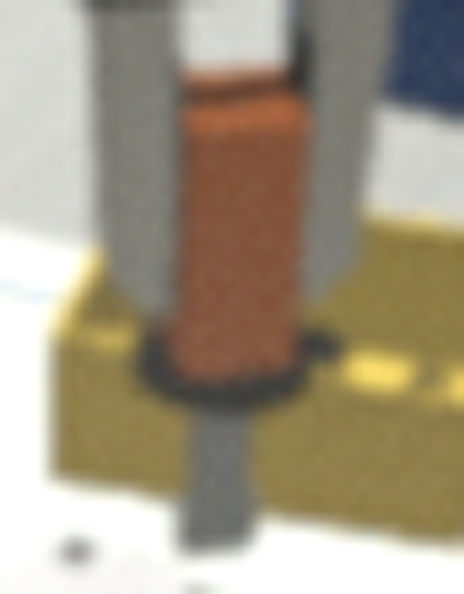

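The driver is still upright and square in the grip, with the blade tip near (215,548). So the right screw just needs a second pass. I'm over the left screw and aligned now, so I'll do that one first, inserting deeper and reading torque as I turn.

>>> servo_tool --plan '[[[10,0.8,0.3,-20,0,0,0],[10,0,0,-10,0,0,0],[10,0,0,-3,0,0,0],[10,0,0,-2,0,0,0],[10,0,0,-2,0,0,0]]]' --newtons 60

```text
time_s: 12.98
ee_pos: [0.5563, 0.0968, 0.1364]
eef_rot: [1.357, 2.833, 0.0]
wrist_force: [0.2, 0.4, -1.1]
finger_gap: 0.274
gripper_force: 59.9
```

>>> servo_tool --plan '[[[10,0,0,-1,0,0,0],[10,0,0,-1,0,0,0],[10,0,0,-1,0,0,0],[10,0,0,0,0,0,0],[10,0,0,0,0,0,0]]]'

```text
time_s: 13.4
ee_pos: [0.5563, 0.0968, 0.1333]
eef_rot: [1.357, 2.833, 0.0]
wrist_force: [-0.1, 0.4, -2.2]
finger_gap: 0.275
gripper_force: 59.9
```

```bash
python3 st.py
```

```text
13.4 [0.5563 0.0968 0.1333] yaw 38.83 T [-0.001 -0.044  0.021] F [-0.1  0.4 -2.2]
```

>>> servo_tool --plan '[[[10,0,0,-0.7,0,0,0],[10,0,0,-0.5,0,0,-5],[10,0,0,0,0,0,-5],[10,0,0,0,0,0,-5],[10,0,0,0,0,0,0]]]'

```text
time_s: 13.82
ee_pos: [0.5564, 0.0972, 0.1325]
eef_rot: [1.72, 2.629, 0.002]
wrist_force: [0.0, 3.4, 2.7]
finger_gap: 0.277
gripper_force: 59.9
```

```bash
python3 st.py
```

```text
13.8167 [0.5564 0.0972 0.1325] yaw 23.59 T [0.812 0.175 0.054] F [0.  3.4 2.7]
```

>>> servo_tool --plan '[[[10,0,0,0,0,0,-5],[10,0,0,0,0,0,-5],[10,0,0,0,0,0,0]]]'

```text
time_s: 14.07
ee_pos: [0.5565, 0.0972, 0.1325]
eef_rot: [1.939, 2.471, 0.002]
wrist_force: [1.1, 3.5, 4.4]
finger_gap: 0.278
gripper_force: 59.9
```

```bash
python3 st.py
```

```text
14.0667 [0.5565 0.0972 0.1325] yaw 13.77 T [ 1.053 -0.218  0.074] F [1.1 3.5 4.4]
```

>>> servo_tool --plan '[[[10,0,0,0,0,0,-5],[10,0,0,0,0,0,-5],[10,0,0,0,0,0,0]]]'

```text
time_s: 14.32
ee_pos: [0.5567, 0.0971, 0.1325]
eef_rot: [2.145, 2.294, 0.002]
wrist_force: [4.0, 4.1, 3.9]
finger_gap: 0.276
gripper_force: 59.9
```

```bash
python3 st.py
```

```text
14.3167 [0.5567 0.0971 0.1325] yaw 3.85 T [ 0.982 -0.66   0.121] F [4.  4.1 3.9]
```

>>> servo_tool --plan '[[[10,0,0,0,0,0,-5],[10,0,0,0,0,0,-5],[10,0,0,0,0,0,-4],[10,0,0,0,0,0,0],[10,0,0,0,0,0,0]]]'

```text
time_s: 14.73
ee_pos: [0.5569, 0.0969, 0.1325]
eef_rot: [2.403, 2.022, 0.003]
wrist_force: [5.7, 3.3, 2.6]
finger_gap: 0.273
gripper_force: 59.9
```

```bash
python3 st.py
```

```text
14.7333 [0.5569 0.0969 0.1325] yaw -9.82 T [ 0.791 -1.183  0.115] F [5.7 3.3 2.6]
```

>>> servo_tool --plan '[[[10,0,0,0,0,0,-5],[10,0,0,0,0,0,-5],[10,0,0,0,0,0,-4],[10,0,0,0,0,0,0],[10,0,0,0,0,0,0]]]'

```text
time_s: 15.15
ee_pos: [0.5571, 0.0967, 0.1325]
eef_rot: [2.631, 1.714, 0.004]
wrist_force: [6.5, 2.8, 1.6]
finger_gap: 0.279
gripper_force: 59.9
```

```bash
python3 st.py
```

```text
15.15 [0.5571 0.0967 0.1325] yaw -23.82 T [ 0.409 -1.538  0.077] F [6.5 2.8 1.6]
```

>>> servo_tool --plan '[[[10,0,0,0,0,0,-4],[10,0,0,0,0,0,-4],[10,0,0,0,0,0,0],[10,0,0,0,0,0,0]]]'

```text
time_s: 15.48
ee_pos: [0.5573, 0.0966, 0.1325]
eef_rot: [2.744, 1.526, 0.004]
wrist_force: [8.1, 1.5, 0.8]
finger_gap: 0.276
gripper_force: 59.9
```

```bash
python3 st.py
```

```text
15.4833 [0.5573 0.0966 0.1325] yaw -31.83 T [ 0.205 -1.836  0.165] F [8.1 1.5 0.8]
```

>>> servo_tool --plan '[[[10,0,0,0,0,0,-4],[10,0,0,0,0,0,-3],[10,0,0,0,0,0,0],[10,0,0,0,0,0,0]]]'

```text
time_s: 15.82
ee_pos: [0.5565, 0.0968, 0.1334]
eef_rot: [2.833, 1.357, 0.002]
wrist_force: [-5.3, 2.2, 14.8]
finger_gap: 0.277
gripper_force: 59.9
```

```bash
python3 st.py
```

```text
15.8167 [0.5565 0.0968 0.1334] yaw -38.82 T [0.523 1.232 0.04 ] F [-5.3  2.2 14.8]
```

>>> servo_tool --plan '[[[10,0,0,0,0,0,-4],[10,0,0,0,0,0,-3],[10,0,0,0,0,0,0],[10,0,0,0,0,0,0]]]'

```text
time_s: 16.15
ee_pos: [0.5567, 0.0967, 0.1337]
eef_rot: [2.91, 1.181, 0.003]
wrist_force: [-2.2, 0.4, 14.8]
finger_gap: 0.276
gripper_force: 59.9
```

```bash
python3 st.py; python3 - <<'E'
from h import *
sc=np.mean([cams.get_image('scene').astype(float) for _ in range(6)],0)
cv2.imwrite('pics/s6.png',cv2.resize(np.clip(sc[115:195,235:315,::-1]*1.5,0,255).astype(np.uint8),None,fx=7,fy=7,interpolation=cv2.INTER_CUBIC))
E
```

```text
16.15 [0.5567 0.0967 0.1337] yaw -45.81 T [0.152 0.623 0.127] F [-2.2  0.4 14.8]
```

The blade has ridden out: Fz jumped to 15 N. I'll lift clear and park on the right side, where the top camera sees both heads, then measure slot angles and driver tilt.

>>> servo_tool --plan '[[[10,0,0,10,0,0,0],[10,0,0,35,0,0,0],[10,-4,-36,0,0,0,7],[10,-4,-36,0,0,0,7],[10,-4,-36,0,0,0,7]]]'

```text
time_s: 16.87
ee_pos: [0.544, -0.0103, 0.1776]
eef_rot: [2.648, 1.69, -0.001]
wrist_force: [0.7, -0.5, -2.3]
finger_gap: 0.276
gripper_force: 59.9
```

>>> servo_tool --plan '[[[10,-4,-36,0,0,0,7],[10,-4,-36,0,0,0,7],[10,-4,-36,0,0,0,7],[10,0,0,0,0,0,6],[10,0,0,0,0,0,0]]]'

```text
time_s: 17.28
ee_pos: [0.5324, -0.1157, 0.177]
eef_rot: [-2.198, -2.244, 0.001]
wrist_force: [-0.2, 1.2, 0.0]
finger_gap: 0.275
gripper_force: 59.9
```

```bash
python3 st.py; python3 - <<'E'
from h import *
A=[np.mean([cams.get_image(n).astype(float) for _ in range(6)],0).astype(np.uint8) for n in('top','scene')]
cv2.imwrite('pics/topavg.png',A[0][:,:,::-1]);cv2.imwrite('pics/scavg.png',A[1][:,:,::-1])
e=r.read_state()['ee_pos'];
for z in(-.0686,-.0136,.048): print(z,proj('scene',[e[0],e[1],e[2]+z]).round(1))
tip=proj('scene',[e[0],e[1],e[2]-.03])[0].astype(int)
x0,y0=tip[0]-20,tip[1]-28
a=cv2.resize(A[0][140:240,180:300],(480,400),interpolation=cv2.INTER_CUBIC)[:,:,::-1]*1.4
b=cv2.resize(A[1][y0:y0+50,x0:x0+40],(320,400),interpolation=cv2.INTER_CUBIC)[:,:,::-1]*1.5
c=cv2.imread('pics/s6.png').astype(float)  # 560x560
out=np.zeros((600,800,3));out[:400,:480]=a;out[:400,480:]=b
out[400:,:200]=cv2.resize(c,(200,200))
cv2.imwrite('pics/m7.png',np.clip(out,0,255));print('b crop origin',x0,y0,'scale 8')
E
python3 slot.py
```

```text
17.2833 [ 0.5324 -0.1157  0.177 ] yaw 1.18 T [-0.062  0.043  0.015] F [-0.2  1.2  0. ]
-0.0686 [[228.4 209.2]]
-0.0136 [[227.  188.5]]
0.048 [[225.3 162.9]]
b crop origin 207 166 scale 8
L [ 1.056981e+02 -1.000000e+01  5.000000e-04  1.000000e-03] [-1.08e+01  8.00e-04  8.00e-04] 1.6309506430300091
R [ 6.85312e+01  0.00000e+00  1.50000e-03 -5.00000e-04] [ 1.35e+00  1.20e-03 -2.00e-04] 1.388344337691482[ WARN:0@3.706] global loadsave.cpp:1063 imwrite_ Unsupported depth image for selected encoder is fallbacked to CV_8U.
```

View pics/m7.png

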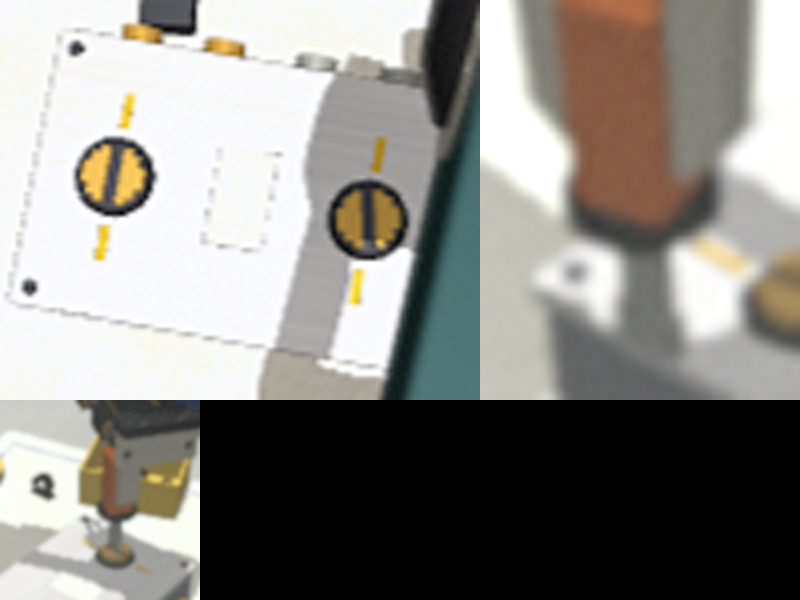

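The left slot (115,176) is in line with its marks. The right one (367,220) is about 12° short. The driver sits upright in the grip, its tip where I predicted. Back to the right screw.

>>> servo_tool --plan '[[[10,0.3,28,0,0,0,0],[10,0,28,0,0,0,0],[10,0,28.3,0,0,0,0],[10,0,0,-15,0,0,0],[10,0,0,-15,0,0,0]]]'

```text
time_s: 18.3
ee_pos: [0.5337, -0.0283, 0.1474]
eef_rot: [2.203, 2.238, 0.002]
wrist_force: [0.3, -0.7, -1.2]
finger_gap: 0.279
gripper_force: 59.9
```

>>> servo_tool --plan '[[[10,0,0,-6,0,0,0],[10,0,0,0,0,0,0],[10,0,0,0,0,0,0]]]'

```text
time_s: 18.55
ee_pos: [0.5333, -0.0299, 0.1412]
eef_rot: [-2.206, -2.236, 0.0]
wrist_force: [-0.1, -0.1, -1.5]
finger_gap: 0.279
gripper_force: 59.9
```

```bash
python3 st.py
```

```text
18.55 [ 0.5333 -0.0299  0.1412] yaw 0.78 T [-0.102  0.095 -0.04 ] F [-0.1 -0.1 -1.5]
```

>>> servo_tool --plan '[[[10,0,0,-3,0,0,0],[10,0,0,-2,0,0,0],[10,0,0,-2,0,0,0],[10,0,0,0,0,0,0],[10,0,0,0,0,0,0]]]'

```text
time_s: 18.97
ee_pos: [0.5333, -0.0297, 0.134]
eef_rot: [-2.206, -2.237, 0.0]
wrist_force: [-1.1, 0.3, -1.5]
finger_gap: 0.274
gripper_force: 59.9
```

```bash
python3 st.py
```

```text
18.9667 [ 0.5333 -0.0297  0.134 ] yaw 0.79 T [-0.086  0.043 -0.005] F [-1.1  0.3 -1.5]
```

>>> servo_tool --plan '[[[10,-0.5,-1.3,-1,0,0,0],[10,0,0,-0.7,0,0,-5],[10,0,0,0,0,0,-5],[10,0,0,0,0,0,-5],[10,0,0,0,0,0,0]]]'

```text
time_s: 19.38
ee_pos: [0.5329, -0.0309, 0.1325]
eef_rot: [2.483, 1.924, 0.001]
wrist_force: [1.7, 1.7, 0.1]
finger_gap: 0.277
gripper_force: 59.9
```

```bash
python3 st.py
```

```text
19.3833 [ 0.5329 -0.0309  0.1325] yaw -14.44 T [ 0.291 -0.112  0.027] F [1.7 1.7 0.1]
```

>>> servo_tool --plan '[[[10,0,0,0,0,0,-5],[10,0,0,0,0,0,-5],[10,0,0,0,0,0,0],[10,0,0,0,0,0,0]]]'

```text
time_s: 19.72
ee_pos: [0.533, -0.0309, 0.1325]
eef_rot: [2.633, 1.712, 0.001]
wrist_force: [1.7, 1.1, 0.5]
finger_gap: 0.274
gripper_force: 59.9
```

```bash
python3 st.py
```

```text
19.7167 [ 0.533  -0.0309  0.1325] yaw -23.93 T [ 0.253 -0.448  0.111] F [1.7 1.1 0.5]
```

>>> servo_tool --plan '[[[10,0,0,0,0,0,-3],[10,0,0,0,0,0,-3],[10,0,0,0,0,0,0],[10,0,0,0,0,0,0]]]'

```text
time_s: 20.05
ee_pos: [0.5331, -0.031, 0.1326]
eef_rot: [2.719, 1.572, 0.001]
wrist_force: [4.1, -0.2, 1.9]
finger_gap: 0.277
gripper_force: 59.9
```

```bash
python3 st.py
```

```text
20.05 [ 0.5331 -0.031   0.1326] yaw -29.94 T [ 0.074 -0.881  0.1  ] F [ 4.1 -0.2  1.9]
```

>>> servo_tool --plan '[[[10,0,0,0,0,0,-2],[10,0,0,0,0,0,-2],[10,0,0,0,0,0,0],[10,0,0,0,0,0,0],[10,0,0,0,0,0,0]]]'

```text
time_s: 20.47
ee_pos: [0.533, -0.031, 0.1325]
eef_rot: [2.774, 1.474, 0.001]
wrist_force: [4.3, -0.2, 3.6]
finger_gap: 0.282
gripper_force: 59.9
```

```bash
python3 st.py
```

```text
20.4667 [ 0.533  -0.031   0.1325] yaw -34.04 T [-0.005 -0.969  0.282] F [ 4.3 -0.2  3.6]
```

>>> servo_tool --plan '[[[10,0,0,0,0,0,-2],[10,0,0,0,0,0,-1],[10,0,0,0,0,0,0],[10,0,0,0,0,0,0],[10,0,0,0,0,0,0]]]'

```text
time_s: 20.88
ee_pos: [0.5329, -0.0309, 0.1333]
eef_rot: [2.813, 1.399, 0.001]
wrist_force: [-0.5, 1.0, 13.1]
finger_gap: 0.282
gripper_force: 59.9
```

```bash
python3 st.py
```

```text
20.8833 [ 0.5329 -0.0309  0.1333] yaw -37.12 T [0.277 0.189 0.05 ] F [-0.5  1.  13.1]
```

Torque rose to 0.28 N m at the stop. I'll lift and carry the driver back to the block, checking the slots on the way.

>>> servo_tool --plan '[[[10,0,0,10,0,0,0],[10,0,0,35,0,0,0],[10,4.5,-35.5,10,0,0,7],[10,4.5,-35.5,0,0,0,7],[10,4.5,-35.5,0,0,0,7]]]'

```text
time_s: 21.3
ee_pos: [0.546, -0.1376, 0.1882]
eef_rot: [2.507, 1.893, 0.0]
wrist_force: [0.7, -0.7, -1.5]
finger_gap: 0.279
gripper_force: 59.9
```

>>> servo_tool --plan '[[[10,4.5,-35.5,0,0,0,7],[10,4.5,-36,0,0,0,7],[10,4.5,-36,0,0,0,7],[10,0,0,0,0,0,2],[10,0,0,0,0,0,0]]]'

```text
time_s: 21.72
ee_pos: [0.5589, -0.2456, 0.1863]
eef_rot: [-2.087, -2.345, 0.001]
wrist_force: [0.2, 0.5, -1.8]
finger_gap: 0.274
gripper_force: 59.9
```

```bash
python3 - <<'E'
from h import *
A=[np.mean([cams.get_image(n).astype(float) for _ in range(6)],0).astype(np.uint8) for n in('top','scene')]
cv2.imwrite('pics/topavg.png',A[0][:,:,::-1]);cv2.imwrite('pics/scavg.png',A[1][:,:,::-1])
e=r.read_state()['ee_pos']
for z in(-.0686,-.0136,.048): print(z,proj('scene',[e[0],e[1],e[2]+z]).round(1))
d=silhouettes('driver','scene')
for q in d[:1]:
    m=q['mask'];print(q['confidence'],q['box'])
    for y in range(int(q['box'][1]),int(q['box'][3])+1,4):
        xs=np.nonzero(m[y])[0]
        if len(xs):print(y,xs.min(),xs.max())
E
python3 st.py; python3 slot.py
```

```text
-0.0686 [[202.5 253. ]]
-0.0136 [[199.5 231.3]]
0.048 [[195.5 203.8]]
0.89 [185.2, 198.4, 210.5, 256.9]
202 191 193
206 187 199
210 186 200
214 186 201
218 186 201
222 187 201
226 188 202
230 188 203
234 188 209
238 189 208
242 193 205
246 196 205
250 197 206
254 202 205
22.3667 [ 0.5597 -0.244   0.1871] yaw 6.64 T [-0.106  0.045 -0.   ] F [-0.2 -0.8 -1.5]
L [ 9.11935e+01 -1.00000e+01  5.00000e-04  1.00000e-03] [-1.0825e+01  8.0000e-04  8.0000e-04] 1.6716384178404133
R [ 8.96755e+01 -1.00000e+01  5.00000e-04 -5.00000e-04] [-1.e+01 -2.e-04 -3.e-04] 1.284523257866513
```

Both slots read −10°, in line with the marks. Now I'll stow the driver.

>>> servo_tool --plan '[[[10,0.6,-1.3,-25,0,0,0],[10,0,0,-25,0,0,0],[10,0,0,-5,0,0,0],[10,0,0,0,0,0,0],[10,0,0,0,0,0,0]]]'

```text
time_s: 22.78
ee_pos: [0.5605, -0.2455, 0.133]
eef_rot: [2.089, 2.346, 0.0]
wrist_force: [0.1, 0.8, -0.8]
finger_gap: 0.275
gripper_force: 59.9
```

>>> servo_tool --plan '[[[10,0,0,-8,0,0,0],[10,0,0,-8,0,0,0],[10,0,0,-8,0,0,0],[10,0,0,0,0,0,0],[10,0,0,0,0,0,0]]]'

```text
time_s: 23.2
ee_pos: [0.56, -0.2453, 0.1075]
eef_rot: [-2.088, -2.346, 0.001]
wrist_force: [0.6, -0.5, -1.5]
finger_gap: 0.275
gripper_force: 59.9
```

>>> servo_tool --plan '[[[10,0,0,-10,0,0,0],[10,0,0,-10,0,0,0],[10,0,0,-8,0,0,0],[10,0,0,0,0,0,0],[10,0,0,0,0,0,0]]]'

```text
time_s: 23.62
ee_pos: [0.5599, -0.2452, 0.0792]
eef_rot: [-2.088, -2.345, 0.001]
wrist_force: [-0.8, 0.5, -1.3]
finger_gap: 0.275
gripper_force: 59.9
```

Clean so far. Next come the last millimetres, until the flange meets the block.

>>> servo_tool --plan '[[[10,0,0,-2,0,0,0],[10,0,0,-2,0,0,0],[10,0,0,-1,0,0,0],[10,0,0,0,0,0,0],[10,0,0,0,0,0,0]]]'

```text
time_s: 24.03
ee_pos: [0.5603, -0.2454, 0.0752]
eef_rot: [2.089, 2.346, 0.0]
wrist_force: [0.4, -0.2, -2.2]
finger_gap: 0.277
gripper_force: 59.9
```

>>> servo_tool --plan '[[[10,0,0,-0.5,0,0,0],[10,0,0,-0.5,0,0,0],[10,0,0,0,0,0,0],[10,0,0,0,0,0,0]]]'

```text
time_s: 24.37
ee_pos: [0.5603, -0.2454, 0.0741]
eef_rot: [2.089, 2.346, -0.0]
wrist_force: [-0.1, -0.1, -1.7]
finger_gap: 0.278
gripper_force: 59.9
```

>>> servo_tool --plan '[[[10,0,0,-0.5,0,0,0],[10,0,0,-0.5,0,0,0],[10,0,0,-0.5,0,0,0],[10,0,0,0,0,0,0]]]'

```text
time_s: 24.7
ee_pos: [0.5604, -0.2455, 0.0736]
eef_rot: [2.089, 2.346, 0.0]
wrist_force: [-5.6, 1.9, 8.7]
finger_gap: 0.278
gripper_force: 59.9
```

>>> servo_tool --plan '[[[30,0,0,0,0,0,0],[40,0,0,0,0,0,0],[60,0,0,0,0,0,0],[93,0,0,0,0,0,0],[93,0,0,0,0,0,0]]]'

```text
time_s: 25.12
ee_pos: [0.5602, -0.2454, 0.0724]
eef_rot: [-2.089, -2.346, 0.0]
wrist_force: [-0.4, -0.4, 0.7]
finger_gap: 0.558
gripper_force: 0.0
```

>>> servo_tool --plan '[[[93,0,0,0,0,0,0],[93,0,0,0,0,0,0],[93,0,0,0,0,0,0],[93,0,0,0,0,0,0],[93,0,0,0,0,0,0]]]'

```text
time_s: 25.53
ee_pos: [0.5603, -0.2454, 0.0726]
eef_rot: [-2.089, -2.346, 0.0]
wrist_force: [0.4, 0.0, 0.2]
finger_gap: 0.921
gripper_force: 0.0
```

Flange seated (8.7 N at the expected height) and released. I'll retreat straight up, then verify.

>>> servo_tool --plan '[[[93,0,0,15,0,0,0],[93,0,0,30,0,0,0],[93,0,0,40,0,0,0],[93,0,0,40,0,0,0],[93,0,0,20,0,0,0]]]'

```text
time_s: 25.95
ee_pos: [0.5609, -0.2458, 0.2229]
eef_rot: [2.086, 2.343, 0.002]
wrist_force: [-0.1, -0.1, 1.0]
finger_gap: 1.001
gripper_force: 0.0
```

>>> servo_tool --plan '[[[93,-20,35,0,0,0,0],[93,-20,35,0,0,0,0],[93,-20,35,0,0,0,0],[93,-20,35,0,0,0,0],[93,-20,35,0,0,0,0]]]'

```text
time_s: 26.37
ee_pos: [0.459, -0.0692, 0.2175]
eef_rot: [2.09, 2.346, 0.0]
wrist_force: [0.6, 0.9, -0.7]
finger_gap: 0.999
gripper_force: 0.0
```

>>> servo_tool --plan '[[[93,-20,35,0,0,0,0],[93,-20,35,0,0,0,0],[93,0,0,0,0,0,0],[93,0,0,0,0,0,0]]]'

```text
time_s: 26.7
ee_pos: [0.4198, 0.0008, 0.2182]
eef_rot: [2.084, 2.348, 0.002]
wrist_force: [0.1, -0.2, -0.5]
finger_gap: 1.0
gripper_force: 0.0
```

```bash
python3 - <<'E'
from h import *
for n in('scene','top'):
    cams.get_image(n)
    for th in('driver','tool_block'):
        for d in silhouettes(th,n)[:1]:
            m=d['mask'];ys,xs=np.nonzero(m);print(n,th,round(d['confidence'],2),d['box'],xs.mean().round(1),ys.mean().round(1),m.sum())
E
python3 st.py
```

```text
scene driver 0.63 [193.6, 243.7, 216.8, 285.9] 203.7 266.7 659
scene tool_block 0.63 [176.6, 260.4, 237.5, 317.7] 206.7 289.9 1793
top driver 0.86 [369.1, 167.9, 395.3, 187.8] 381.3 177.6 436
top tool_block 0.79 [348.1, 155.6, 400.0, 204.7] 371.2 181.4 1386
27.0 [ 0.4206 -0.0013  0.2173] yaw 6.55 T [-0.078  0.032 -0.033] F [ 0.6  0.7 -0.4]
```

The driver's centroids match the start within 0.3 px in both cameras, so it is fully home. I'm handing the job in.

```bash
python3 -c "
from rig import order
print(order.sign_off())"
```

```text
the job is handed in; nothing more can be done
None
```

I handed the job in at about 27 s; no verdict came back. Both screws measured within about 1° of their marks, the driver is home and released in its block, and the blade rode out of each slot only once that screw was at its stop.

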